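# Try the square in a frame corner

## Task

Take the L-shaped right-angle square with the red grip, set it down flat inside the glued wooden frame corner, and press it into the corner so that both of its legs bear firmly on the two rails at once. Then let go of it and leave it lying flush in the corner. The similar angle gauge with the blue grip is the wrong one: leave it where it is.

Things in the scene. Friction and masses are not known exactly. Their poses are not given: they have to be found in the camera images.
- square: Loose aluminium L, 20 mm thick, lying flat; legs 120 mm long (outside), 30 mm wide. Upright red grip block 44 x 20 mm, from 20 to 68 mm above the underside. Origin: inside the grip, on its axis, 52 mm above the underside. x, y run along the legs, outer corner to ends; outer faces are the planes x = -36 and y = -36 mm. The grip's 44 mm run along (1, 1): pinch it across its 20 mm. About 0.35 kg.
- rail_a: Fixed pale wooden rail of the frame corner, 40 mm wide, 26 mm high, reaching 150 mm from the inside corner. Origin: the inside corner where the rails' inner faces meet, at bench level. x along this rail, y along the other, both away from the corner; inner face is the plane y = 0. The open side (x, y > 0) is bare bench and faces the robot; the square fits there with its x, y along these x, y.
- rail_b: The other rail, slightly darker wood, same width, height and reach, fixed at right angles to rail_a. Origin and axes as rail_a's; this rail runs along y and its inner face is the plane x = 0. Low plywood cleats hold both rails from outside. The inner faces are smooth, and the square slides easily on them.
- mitre_gauge: Loose aluminium angle gauge with a blue grip, to be left alone: two arms about 90 mm long, 30 mm wide, 20 mm thick, meeting at 135 degrees; upright blue grip block of the same size as the red one. Origin: on the axis of the blue grip, 52 mm above the underside.

How it is judged (in metres and radians):
On the way:
1. the held square is pressed against both rails at once, lying in the corner within 10 mm and 10 degrees (contact force between square and rail_a above 1 N and contact force between square and rail_b above 1 N and contact force between the fingers and square above 1 N and x of square in the frame of rail_a below 0.046 m and y of square in the frame of rail_a below 0.046 m and z of square in the frame of rail_a below 0.062 m and angle between the x axis of square and the x axis of rail_a, either way round below 0.175 rad), for 0.2 s.
At the end, for the whole second after the job is handed in: The square lies flat on the bench (within 7 degrees and 10 mm of height), at rest, in the inside corner of the frame: its outer corner within 10 mm of the rails' inside corner along each rail and its legs along the rails within 10 degrees. The blue-gripped gauge is within 30 mm of where it was (x of square in the frame of rail_a between 0.026 and 0.046 m and y of square in the frame of rail_a between 0.026 and 0.046 m and z of square in the frame of rail_a below 0.062 m and angle between the x axis of square and the x axis of rail_a, either way round below 0.175 rad and angle between square's own z axis and vertical below 0.12 rad and linear speed of square below 0.02 m/s and distance of mitre_gauge from where it was at the start of the episode below 0.03 m); the robot touches nothing.
It fails at once if the blue-gripped gauge is moved by more than 30 mm (distance of mitre_gauge from where it was at the start of the episode above 0.03 m).
It also fails if it takes over 42 s, if anything falls off the work surface, if the arm or the gripper's body presses on something with over 40 N, if the wrist force passes 120 N, or if a joint passes its speed limit or range.

## Robot

A 6-joint arm with a two-finger parallel gripper is mounted at the origin on a cart in front of the work surface, level with it; the furniture and walls round the work are solid. World frame = base frame: x ahead of the robot, y to its left, z up, the work surface at z = 0. Lengths are in m, angles in degrees, forces in N, time in s.
With the tool pointing down it reaches from about 0.375 to 0.9 m from the base axis. Payload 3.1 kg.
Tool frame: the origin (TCP) lies midway between the tips of the shut fingers; the grasp point (between the pads) lies 19 mm behind it; z points along the fingers, y is the line along which they close (so a half turn about z gives the same grasp; the last joint's range is limited). The gripper opens to 87 mm and grips with 3 to 60 N. Pads are 19 mm wide; open, the fingers measure 117 mm over their backs; the gripper's body (75 mm by 190 mm) begins 51 mm behind the grasp point.
Start: joints at [58.871, 30.224, 82.088, -0, 67.689, -10.227], TCP at [0.223, 0.584, 0.223] pointing down, gripper open.
Joint ranges: [-176.69, 176.69], [-43.24, 126.21], [12.49, 139.97], [-82, 262], [0, 151.66], [-163.58, 163.58]. Speed limits (degrees/s): [159.86, 159.86, 180, 180, 180, 180].

## Interface

Orientations are given as a 3x3 rotation matrix whose columns are the frame's x, y, z axes.
In Python, from rig import read_state, capture, camera_info, hand_in gives the robot as it stands.
- The arm moves only by the tool drive_tool, never from a script. Its argument "motion" is a list of rows, each a list of 2 entries, a list of its own where there are three numbers: the shift along the tool's x, y, z in mm, then the turn, a rotation vector about the tool's x, y, z in rad. A call has 1 to 5 rows; each row shifts and turns the commanded pose from where the row before left it, along the tool's axes as they then stand; what a row does not reach is not made up. A row lasts 1/10 s, in which the tool goes at most 50 mm and 8.59 degrees, less where a joint would pass 70% of its speed; a pose out of reach is approached as far as the arm can. A call is refused whole if a number of a shift passes 50 or a number of a turn 0.15, either way. A call with a gripper value outside its range is refused whole. "gripper" is the opening, from 0 (shut) to 1 (fully open), set as the call begins (left out, the last holds). The fingers move at their own pace and stop on an object; the grip force is fixed at half the most. Time passes only in rows, so rows that do not move let the fingers close. It gives the time, the measured TCP pose, the force, the opening and the grip force at its end, in the units of the state.
- read_state(): the state, without advancing time (a new reading comes with each control period).
- capture(name): name is "side" or "top"; returns the picture (480x640x3 uint8, red, green, blue); there is no depth.
- camera_info(name): a dict with "fovy" (degrees; the focal length in pixels is half the picture's height over the tangent of half this angle, whatever the lens; pixels are square), "cx", "cy" (the principal point, pixels), "xyz" and "orientation" of the camera in the world. Camera axes: x right, y down, z forward; pixel columns grow to the right and rows downward; lengths in m; the calibration is good to about 2 mm. A picture is of the moment at which its call begins. camera_info takes no time and is no camera call.
- hand_in(): hands the job in; it is judged then, once.
The state is a dict: "time_s": time; "joint_positions": joint angles; "qvel": joint speeds; "tau": joint torques, N m; "position": TCP position; "tcp_rot": TCP orientation; "force": force on the tool from outside, world axes, zero at the start; "moment": the same for the moment, N m; "opening": opening from 0.0 (shut) to 1.0 (fully open); "grasp_force": force on a finger pad.
Only numpy, scipy, OpenCV 4.12 (cv2) and the standard library are available. Lean on these libraries where they do the work, as an engineer would, in place of code of your own. Each camera call takes 0.05 s, during which the arm holds its last target. There are 200 camera calls.

## Working session

There is one attempt and no reset: what is moved stays moved. The work goes in short steps, Python scripts to look and compute and a tool call to move; the robot and the scene stay as the last step left them, time stands still between calls to the robot, and variables do not carry over. Pictures are saved under pics/ and viewed, at most 10 in all, crops included, and the job is handed in when it is done.

Besides the shell and the picture viewer there is one more tool, called after "Call:" by a JSON object that holds its "fn" and its "kwargs", one argument or row to a line. drive_tool: Moves the arm, as the interface text tells. Its arguments: {"type":"object","properties":{"motion":{"type":"array","items":{"type":"array"}},"gripper":{"type":"number"}},"required":["motion"]}

```bash
mkdir -p pics
python3 - <<'E'
from rig import *
import cv2
for n in("top","side"):
    cv2.imwrite(f"pics/{n}0.png",capture(n)[:,:,::-1]);print(camera_info(n))
print(read_state())
E
```

```text
{'fovy': 42.2472616770018, 'cx': 316.62575508699445, 'cy': 233.58047279132134, 'xyz': array([0.3151428 , 0.03956816, 1.31526681]), 'orientation': array([[-0.02780829, -0.98474683,  0.17175677],
       [-0.99905949,  0.02166094, -0.03756238],
       [ 0.03326902, -0.17263978, -0.98442302]])}
{'fovy': 53.314849231675254, 'cx': 315.5820831061181, 'cy': 249.0776945811184, 'xyz': array([ 0.46862399, -0.77960434,  0.7545197 ]), 'orientation': array([[ 0.99668621, -0.0618018 ,  0.05288791],
       [-0.08053601, -0.65842011,  0.74832941],
       [-0.01142564, -0.75010899, -0.66121551]])}
{'time_s': 0.1, 'joint_positions': array([ 5.88704866e+01,  3.02760996e+01,  8.21482785e+01,  1.94184228e-03,
        6.76889991e+01, -1.02259407e+01]), 'qvel': array([-0.06319781, -0.10277356, -0.04632978, -0.06414817,  0.04652655,
        0.00129931]), 'tau': array([ 9.57651264e-05, -4.40984881e+01, -1.77149159e+01,  6.34481013e-02,
        5.32611029e-02, -6.21454410e-05]), 'position': array([0.22260583, 0.58331787, 0.22164736]), 'tcp_rot': array([[-9.34177425e-01,  3.56807282e-01, -1.04983059e-03],
       [ 3.56808622e-01,  9.34175997e-01, -1.67764929e-03],
       [ 3.82129054e-04, -1.94181070e-03, -9.99998042e-01]]), 'force': array([-0.11170073,  0.45361204, -0.17141382]), 'moment': array([-0.02995462, -0.00505175, -0.00447947]), 'grasp_force': 0.0, 'opening': 1.0009052932320635}
```

View pics/top0.png

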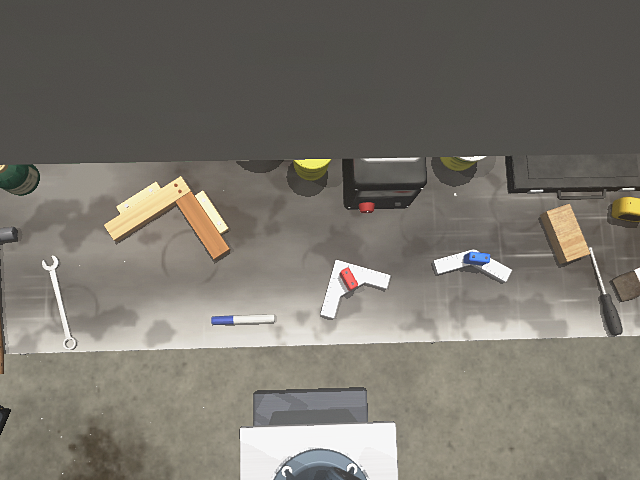

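View pics/side0.png

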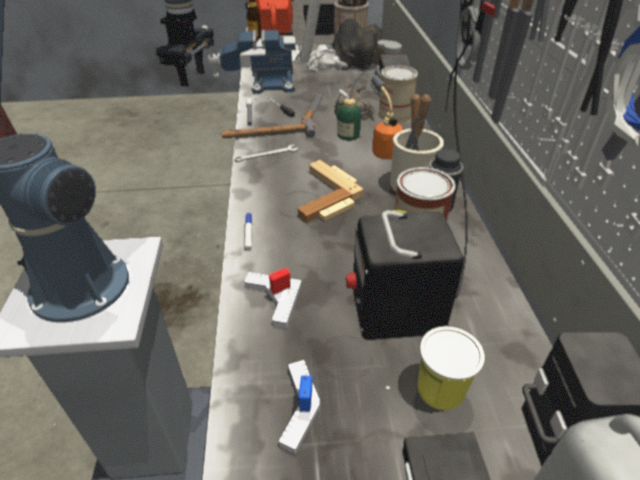

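The top view shows the square with its outer corner at about (338,262) and red grip at (348,279). The frame's inside corner is near (178,207), pale rail going left-down and dark rail right-down. The blue gauge is at (477,258), well away. I'll enlarge both.

Run:
```python
import cv2,numpy as np
i=cv2.imread("pics/top0.png")
a=cv2.resize(i[165:275,95:240],None,fx=4,fy=4,interpolation=cv2.INTER_CUBIC)
b=cv2.resize(i[250:330,310:400],None,fx=4,fy=4,interpolation=cv2.INTER_CUBIC)
o=np.zeros((440,580+200,3),np.uint8);o[:,:580]=a;o2=cv2.resize(b,(200,178));o[:178,580:]=o2
cv2.imwrite("pics/c0.png",o)
h=cv2.cvtColor(i,cv2.COLOR_BGR2HSV)
for n,(x,y) in dict(pale=(145,213),dark=(205,230),paleface=(150,222),sq=(330,300),cleat=(215,212)).items(): print(n,h[y,x])
```

```text
pale [ 23  80 245]
dark [ 14 134 206]
paleface [ 18  34 128]
sq [ 90   1 247]
cleat [ 29  41 248]
```

View pics/c0.png

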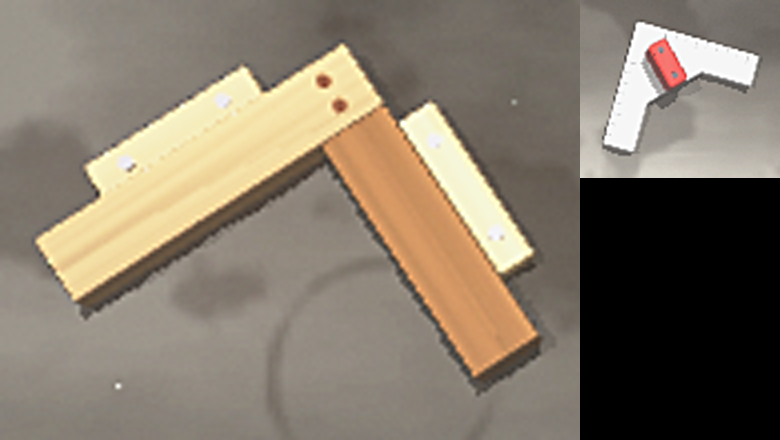

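Enlarged crop: the inside corner (rail tops) is at crop (324,148) = image (176,202). Pale inner end is at image (114.5,240), dark inner end at (214,259.5). The square's legs and red grip top show clearly.

```bash
cat > h.py <<'E'
import cv2,numpy as np
from rig import *
def cast(n,uv,z):
    c=camera_info(n);f=240/np.tan(np.radians(c["fovy"]/2));uv=np.atleast_2d(uv).astype(float)
    d=np.c_[(uv-[c["cx"],c["cy"]])/f,np.ones(len(uv))]@c["orientation"].T
    return (c["xyz"]+d*((z-c["xyz"][2])/d[:,2])[:,None])[:,:2]
def blob(m,box):
    k=np.zeros_like(m);x0,y0,x1,y1=box;k[y0:y1,x0:x1]=m[y0:y1,x0:x1]
    return max(cv2.findContours(k,cv2.RETR_EXTERNAL,cv2.CHAIN_APPROX_NONE)[0],key=cv2.contourArea)[:,0]
def rect(n,m,box,z):
    p=cast(n,blob(m,box),z)*1000
    r=cv2.minAreaRect(p.astype(np.float32));return r,cv2.boxPoints(r)
E
python3 - <<'E'
from h import *
i=cv2.imread("pics/top0.png");h=cv2.cvtColor(i,cv2.COLOR_BGR2HSV)
print(cast("top",[(176,202),(114.5,240.2),(214.2,259.5)],.026)*1000)
for nm,lo,hi,box,z in [("dark",(9,90,160),(17,255,255),(165,180,240,270),.026),("red",(0,120,170),(8,255,255),(330,260,370,300),.068)]:
    print(nm,*rect("top",cv2.inRange(h,lo,hi),box,z))
m=cv2.inRange(h,(0,0,215),(180,40,255))
c=blob(m,(310,250,400,330))
q=cast("top",c,.02)*1000
hull=cv2.convexHull(q.astype(np.float32))
print(cv2.approxPolyDP(cv2.convexHull(q.astype(np.float32)),4,True)[:,0])
hs=cv2.cvtColor(cv2.imread("pics/side0.png"),cv2.COLOR_BGR2HSV)
s=blob(cv2.inRange(hs,(0,150,150),(8,255,255)),(255,255,300,300));print(s.min(0),s.max(0),cast("side",s.mean(0),.045)*1000)
E
```

```text
[[614.27376649 285.43777065]
 [535.36121893 411.6200729 ]
 [490.02652968 205.15891974]]
dark ((566.29443359375, 231.18295288085938), (150.54989624023438, 39.99799728393555), 32.95879364013672) [[492.2539  207.01108]
 [514.0143  173.45029]
 [640.33496 255.35483]
 [618.5746  288.91562]]
red ((440.6044921875, -71.04017639160156), (41.59984588623047, 18.343591690063477), 27.15423583984375) [[417.91122  -72.37211 ]
 [426.283    -88.693886]
 [463.29776  -69.708244]
 [454.926    -53.386467]]
[[ 449.43872  -159.55907 ]
 [ 483.808     -49.07241 ]
 [ 371.86682   -14.213428]
 [ 365.04633   -38.898804]
 [ 424.3927   -152.03828 ]]
[270 268] [289 280] [[442.17500131 -49.39568104]]
```

Square grip axis ≈ (440,-72) mm, long side at 27.4° (two estimates agree). Frame corner ≈ (616,287), rail_a at ≈122.7°. Grip goal ≈ (566,298), yaw change -40°. Sizes check (150×40, 42×18, ~117). I'll start moving.

Call:
{"fn": "drive_tool", "kwargs": {
  "motion": [
    [[-29, -35.6, 0], [0, 0, 0]],
    [[-29, -35.6, 0], [0, 0, 0]],
    [[-29, -35.6, 0], [0, 0, 0]],
    [[-29, -35.6, 0], [0, 0, 0]],
    [[-29, -35.6, 0], [0, 0, 0]]
  ],
  "gripper": 1
}}

```text
time_s: 0.6
position: [0.2949, 0.3641, 0.2223]
tcp_rot: [[-0.934, 0.356, -0.0], [0.356, 0.934, -0.0], [0.0, -0.0, -1.0]]
force: [0.2, -0.2, -0.0]
opening: 1.0
grasp_force: 0.0
```

Call:
{"fn": "drive_tool", "kwargs": {
  "motion": [
    [[-29, -35.6, 0], [0, 0, 0]],
    [[-29, -35.6, 0], [0, 0, 0]],
    [[-29, -35.6, 0], [0, 0, 0]],
    [[-29, -35.6, 0], [0, 0, 0]],
    [[-29, -35.6, 0], [0, 0, 0]]
  ]
}}

```text
time_s: 1.1
position: [0.3669, 0.1461, 0.2225]
tcp_rot: [[-0.934, 0.356, 0.0], [0.356, 0.934, 0.0], [-0.0, 0.0, -1.0]]
force: [1.4, -0.6, -0.4]
opening: 1.004
grasp_force: 0.0
```

Call:
{"fn": "drive_tool", "kwargs": {
  "motion": [
    [[-29, -35.6, 0], [0, 0, 0]],
    [[-29, -35.6, 0], [0, 0, 0]],
    [[-29, -35.6, 0], [0, 0, 0]],
    [[-29, -35.6, 0], [0, 0, 0]],
    [[-29, -35.6, 0], [0, 0, 0]]
  ]
}}

```text
time_s: 1.6
position: [0.4388, -0.0721, 0.2224]
tcp_rot: [[-0.934, 0.357, -0.0], [0.357, 0.934, 0.0], [0.0, 0.0, -1.0]]
force: [1.0, 0.2, 0.2]
opening: 1.001
grasp_force: 0.0
```

Call:
{"fn": "drive_tool", "kwargs": {
  "motion": [
    [[0, 0, 0], [0, 0, -0.14]],
    [[0, 0, 0], [0, 0, -0.14]],
    [[0, 0, 0], [0, 0, -0.14]],
    [[0, 0, 0], [0, 0, -0.14]],
    [[0, 0, 0], [0, 0, -0.14]]
  ]
}}

```text
time_s: 2.1
position: [0.4385, -0.0702, 0.2223]
tcp_rot: [[-0.943, -0.334, -0.001], [-0.334, 0.943, 0.0], [0.001, 0.001, -1.0]]
force: [0.4, 0.2, -0.3]
opening: 0.998
grasp_force: 0.0
```

Call:
{"fn": "drive_tool", "kwargs": {
  "motion": [
    [[0, 0, 0], [0, 0, -0.143]],
    [[0, 0, 0], [0, 0, 0]],
    [[0, 0, 0], [0, 0, 0]]
  ]
}}

```text
time_s: 2.4
position: [0.4386, -0.0701, 0.2224]
tcp_rot: [[-0.889, -0.457, -0.0], [-0.457, 0.889, 0.0], [0.0, 0.0, -1.0]]
force: [0.1, 0.3, 0.5]
opening: 0.997
grasp_force: 0.0
```

Call:
{"fn": "drive_tool", "kwargs": {
  "motion": [
    [[-0.5, -2, 40], [0, 0, 0]],
    [[0, 0, 45], [0, 0, 0]],
    [[0, 0, 45], [0, 0, 0]],
    [[0, 0, 40], [0, 0, 0]],
    [[0, 0, 23], [0, 0, 0]]
  ]
}}

```text
time_s: 2.9
position: [0.439, -0.0713, 0.0269]
tcp_rot: [[-0.889, -0.458, -0.003], [-0.458, 0.889, 0.001], [0.002, 0.003, -1.0]]
force: [0.1, -0.3, -0.8]
opening: 0.998
grasp_force: 0.0
```

Call:
{"fn": "drive_tool", "kwargs": {
  "motion": [
    [[0, 0, 0], [0, 0, 0]],
    [[0, 0, 0], [0, 0, 0]],
    [[0, 0, 0], [0, 0, 0]],
    [[0, 0, 0], [0, 0, 0]],
    [[0, 0, 0], [0, 0, 0]]
  ],
  "gripper": 0
}}

```text
time_s: 3.4
position: [0.441, -0.072, 0.0308]
tcp_rot: [[-0.888, -0.46, 0.003], [-0.46, 0.888, -0.001], [-0.002, -0.002, -1.0]]
force: [-0.2, 0.3, 0.5]
opening: 0.633
grasp_force: 0.0
```

Call:
{"fn": "drive_tool", "kwargs": {
  "motion": [
    [[0, 0, 0], [0, 0, 0]],
    [[0, 0, 0], [0, 0, 0]],
    [[0, 0, 0], [0, 0, 0]],
    [[0, 0, 0], [0, 0, 0]],
    [[0, 0, 0], [0, 0, 0]]
  ]
}}

```text
time_s: 3.9
position: [0.44, -0.0716, 0.0295]
tcp_rot: [[-0.888, -0.46, -0.0], [-0.46, 0.888, 0.0], [0.0, 0.0, -1.0]]
force: [-0.1, -0.2, 1.3]
opening: 0.226
grasp_force: 30.0
```

Call:
{"fn": "drive_tool", "kwargs": {
  "motion": [
    [[0, 0, -8], [0, 0, 0]],
    [[0, 0, -15], [0, 0, 0]],
    [[0, 0, -20], [0, 0, 0]],
    [[0, 0, -20], [0, 0, 0]],
    [[0, 0, -12], [0, 0, 0]]
  ]
}}

```text
time_s: 4.4
position: [0.4402, -0.0717, 0.1059]
tcp_rot: [[-0.888, -0.46, 0.001], [-0.46, 0.888, -0.0], [-0.001, -0.001, -1.0]]
force: [-0.0, -0.7, -2.8]
opening: 0.228
grasp_force: 30.0
```

Call:
{"fn": "drive_tool", "kwargs": {
  "motion": [
    [[0, 0, 0], [0, 0, 0.14]],
    [[0, 0, 0], [0, 0, 0.14]],
    [[0, 0, 0], [0, 0, 0.14]],
    [[0, 0, 0], [0, 0, 0.14]],
    [[0, 0, 0], [0, 0, 0.138]]
  ]
}}

```text
time_s: 4.9
position: [0.4396, -0.0715, 0.1047]
tcp_rot: [[-0.975, 0.224, -0.001], [0.224, 0.975, 0.0], [0.001, 0.0, -1.0]]
force: [-0.4, -0.0, -3.8]
opening: 0.229
grasp_force: 30.0
```

Call:
{"fn": "drive_tool", "kwargs": {
  "motion": [
    [[-2, 20, 0], [0, 0, 0]],
    [[-2, 40, 0], [0, 0, 0]],
    [[-2, 40, 0], [0, 0, 0]],
    [[-2, 40, 0], [0, 0, 0]],
    [[-2, 40, 0], [0, 0, 0]]
  ]
}}

```text
time_s: 5.4
position: [0.4887, 0.1033, 0.1046]
tcp_rot: [[-0.976, 0.218, -0.001], [0.218, 0.976, -0.0], [0.001, -0.0, -1.0]]
force: [0.6, -0.9, -3.9]
opening: 0.228
grasp_force: 30.0
```

Call:
{"fn": "drive_tool", "kwargs": {
  "motion": [
    [[-2, 43, 0], [0, 0, 0]],
    [[-2, 43, 0], [0, 0, 0]],
    [[-1, 43, 0], [0, 0, 0]],
    [[-1, 43, 0], [0, 0, 0]],
    [[-1, 36, 0], [0, 0, 0]]
  ]
}}

```text
time_s: 5.9
position: [0.5408, 0.3054, 0.1043]
tcp_rot: [[-0.976, 0.217, -0.001], [0.217, 0.976, -0.0], [0.001, -0.0, -1.0]]
force: [-0.5, -0.6, -2.4]
opening: 0.227
grasp_force: 30.0
```

Call:
{"fn": "drive_tool", "kwargs": {
  "motion": [
    [[0, 0, 0], [0, 0, 0]],
    [[0, 0, 0], [0, 0, 0]],
    [[0, 0, 0], [0, 0, 0]]
  ]
}}

```text
time_s: 6.2
position: [0.54, 0.302, 0.104]
tcp_rot: [[-0.976, 0.218, -0.003], [0.218, 0.976, -0.001], [0.002, -0.002, -1.0]]
force: [-0.3, -0.1, -4.0]
opening: 0.228
grasp_force: 30.0
```

Run:
```python
from h import *
i=capture("top")[:,:,::-1];cv2.imwrite("pics/top1.png",i)
j=capture("side")[:,:,::-1];cv2.imwrite("pics/side1.png",j)
a=cv2.resize(i[160:300,80:280],(390,273),interpolation=cv2.INTER_CUBIC);b=cv2.resize(j[100:240,240:440],(390,273),interpolation=cv2.INTER_CUBIC)
cv2.imwrite("pics/c1.png",np.hstack([a,b]))
```

```text
(no output)
```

View pics/c1.png

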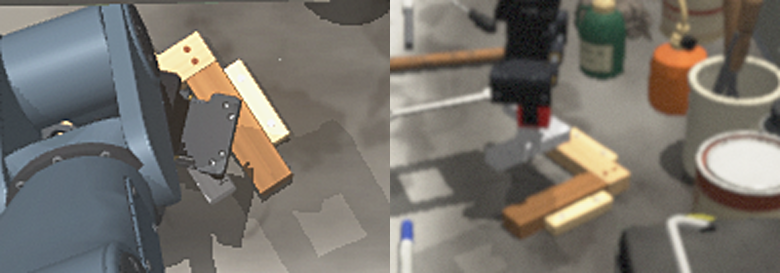

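The square hangs level in the gripper, above the open side of the frame, in front of the corner. Its legs run roughly parallel to the rails and nothing collides. Lowering now.

Call:
{"fn": "drive_tool", "kwargs": {
  "motion": [
    [[0, 0, 20], [0, 0, 0]],
    [[0, 0, 25], [0, 0, 0]],
    [[0, 0, 15], [0, 0, 0]],
    [[0, 0, 10], [0, 0, 0]],
    [[0, 0, 3], [0, 0, 0]]
  ]
}}

```text
time_s: 6.8
position: [0.5408, 0.3025, 0.0304]
tcp_rot: [[-0.976, 0.219, -0.002], [0.219, 0.976, -0.001], [0.002, -0.001, -1.0]]
force: [-0.3, 0.4, -3.3]
opening: 0.228
grasp_force: 30.0
```

Call:
{"fn": "drive_tool", "kwargs": {
  "motion": [
    [[0, 0, 0], [0, 0, 0]],
    [[0, 0, 0], [0, 0, 0]],
    [[0, 0, 0], [0, 0, 0]]
  ]
}}

```text
time_s: 7.1
position: [0.542, 0.3035, 0.0325]
tcp_rot: [[-0.976, 0.218, 0.002], [0.218, 0.976, 0.001], [-0.002, 0.001, -1.0]]
force: [0.3, -0.1, -2.0]
opening: 0.225
grasp_force: 30.0
```

Run:
```python
from h import *
j=capture("side")[:,:,::-1];cv2.imwrite("pics/side2.png",j)
s=read_state();print(s["position"],s["force"],s["moment"])
cv2.imwrite("pics/c2.png",cv2.resize(j[140:240,270:400],(780,600),interpolation=cv2.INTER_CUBIC))
```

```text
[0.54195493 0.30351321 0.03245322] [-0.21592556  0.50432279 -4.01416663] [ 0.03083776 -0.03457928  0.00454214]
```

View pics/c2.png

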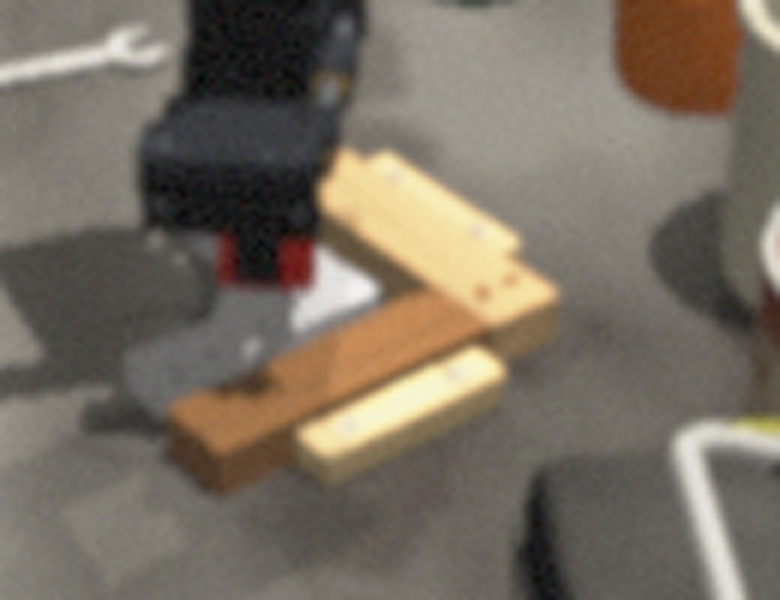

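The square's outer corner (crop (375,290)) sits between the rails, legs parallel to them with a gap to both. Now I push along tool -x, the diagonal into the corner.

Call:
{"fn": "drive_tool", "kwargs": {
  "motion": [
    [[-4, 0, 1.5], [0, 0, 0]],
    [[-5, 0, 0], [0, 0, 0]],
    [[-5, 0, 0], [0, 0, 0]],
    [[-4, 0, 0], [0, 0, 0]],
    [[-2, 0, 0], [0, 0, 0]]
  ]
}}

```text
time_s: 7.65
position: [0.5617, 0.2987, 0.0301]
tcp_rot: [[-0.976, 0.218, 0.001], [0.218, 0.976, 0.0], [-0.001, 0.0, -1.0]]
force: [-0.7, 1.4, -2.9]
opening: 0.227
grasp_force: 30.0
```

Call:
{"fn": "drive_tool", "kwargs": {
  "motion": [
    [[-1, 0, 0], [0, 0, 0]],
    [[-1, 0, 0], [0, 0, 0]],
    [[0, 0, 0], [0, 0, 0]],
    [[0, 0, 0], [0, 0, 0]]
  ]
}}

```text
time_s: 8.05
position: [0.562, 0.2987, 0.0298]
tcp_rot: [[-0.976, 0.218, -0.001], [0.218, 0.976, 0.0], [0.001, -0.0, -1.0]]
force: [-1.0, 2.1, -3.7]
opening: 0.231
grasp_force: 30.0
```

Force along rail_a's direction means rail_b is touched first. I slide along rail_b toward rail_a.

Call:
{"fn": "drive_tool", "kwargs": {
  "motion": [
    [[-0.7, 0.7, 0], [0, 0, 0]],
    [[-0.7, 0.7, 0], [0, 0, 0]],
    [[0, 0, 0], [0, 0, 0]],
    [[0, 0, 0], [0, 0, 0]],
    [[0, 0, 0], [0, 0, 0]]
  ]
}}

```text
time_s: 8.55
position: [0.5641, 0.3, 0.03]
tcp_rot: [[-0.976, 0.218, -0.001], [0.218, 0.976, 0.001], [0.001, 0.0, -1.0]]
force: [-2.8, 4.1, -3.8]
opening: 0.226
grasp_force: 30.0
```

Call:
{"fn": "drive_tool", "kwargs": {
  "motion": [
    [[-0.7, 0.7, 0], [0, 0, 0]],
    [[-0.7, 0.7, 0], [0, 0, 0]],
    [[0, 0, 0], [0, 0, 0]],
    [[0, 0, 0], [0, 0, 0]],
    [[0, 0, 0], [0, 0, 0]]
  ]
}}

```text
time_s: 9.05
position: [0.5656, 0.301, 0.0299]
tcp_rot: [[-0.976, 0.218, -0.001], [0.218, 0.976, 0.0], [0.001, 0.0, -1.0]]
force: [-2.7, 3.5, -2.8]
opening: 0.228
grasp_force: 30.0
```

Call:
{"fn": "drive_tool", "kwargs": {
  "motion": [
    [[-0.7, 0.7, 0], [0, 0, 0]],
    [[-0.7, 0.7, 0], [0, 0, 0]],
    [[-0.7, 0.7, 0], [0, 0, 0]],
    [[0, 0, 0], [0, 0, 0]],
    [[0, 0, 0], [0, 0, 0]]
  ]
}}

```text
time_s: 9.55
position: [0.5661, 0.3012, 0.0298]
tcp_rot: [[-0.976, 0.217, -0.005], [0.217, 0.976, -0.002], [0.005, -0.004, -1.0]]
force: [-6.9, 1.8, -0.4]
opening: 0.231
grasp_force: 30.0
```

Call:
{"fn": "drive_tool", "kwargs": {
  "motion": [
    [[-0.7, 0.7, 0], [0, 0, 0]],
    [[-0.7, 0.7, 0], [0, 0, 0]],
    [[0, 0, 0], [0, 0, 0]],
    [[0, 0, 0], [0, 0, 0]],
    [[0, 0, 0], [0, 0, 0]]
  ]
}}

```text
time_s: 10.05
position: [0.5662, 0.3013, 0.03]
tcp_rot: [[-0.976, 0.216, -0.009], [0.216, 0.976, -0.004], [0.008, -0.006, -1.0]]
force: [-9.2, -0.6, 3.3]
opening: 0.227
grasp_force: 30.0
```

Both rails now bear (about 8 N on rail_a, 4.5 N on rail_b). I'll press a bit more toward rail_b and hold.

Call:
{"fn": "drive_tool", "kwargs": {
  "motion": [
    [[-0.5, -0.8, 0], [0, 0, 0]],
    [[0, 0, 0], [0, 0, 0]],
    [[0, 0, 0], [0, 0, 0]],
    [[0, 0, 0], [0, 0, 0]],
    [[0, 0, 0], [0, 0, 0]]
  ]
}}

```text
time_s: 10.55
position: [0.5662, 0.3012, 0.03]
tcp_rot: [[-0.976, 0.217, -0.009], [0.217, 0.976, -0.003], [0.008, -0.005, -1.0]]
force: [-10.7, 1.4, 2.9]
opening: 0.232
grasp_force: 30.0
```

Call:
{"fn": "drive_tool", "kwargs": {
  "motion": [
    [[0, 0, 0], [0, 0, 0]],
    [[0, 0, 0], [0, 0, 0]],
    [[0, 0, 0], [0, 0, 0]],
    [[0, 0, 0], [0, 0, 0]]
  ]
}}

```text
time_s: 10.95
position: [0.5662, 0.3013, 0.0299]
tcp_rot: [[-0.976, 0.217, -0.009], [0.217, 0.976, -0.003], [0.008, -0.005, -1.0]]
force: [-9.5, 2.1, 2.9]
opening: 0.228
grasp_force: 30.0
```

Balanced, about 7 N on each rail, held for about a second. Relax slightly, open, lift away.

Call:
{"fn": "drive_tool", "kwargs": {
  "motion": [
    [[1, 0, 0], [0, 0, 0]],
    [[1, 0, 0], [0, 0, 0]],
    [[0, 0, 0], [0, 0, 0]]
  ]
}}

```text
time_s: 11.25
position: [0.5662, 0.3013, 0.0299]
tcp_rot: [[-0.976, 0.216, -0.005], [0.216, 0.976, -0.003], [0.004, -0.004, -1.0]]
force: [-5.6, 0.3, -0.9]
opening: 0.227
grasp_force: 30.0
```

Call:
{"fn": "drive_tool", "kwargs": {
  "motion": [
    [[0, 0, 0], [0, 0, 0]],
    [[0, 0, 0], [0, 0, 0]],
    [[0, 0, 0], [0, 0, 0]],
    [[0, 0, 0], [0, 0, 0]],
    [[0, 0, 0], [0, 0, 0]]
  ],
  "gripper": 0.7
}}

```text
time_s: 11.75
position: [0.5694, 0.3027, 0.0303]
tcp_rot: [[-0.976, 0.218, 0.001], [0.218, 0.976, 0.0], [-0.001, 0.0, -1.0]]
force: [-0.6, 0.1, -0.7]
opening: 0.594
grasp_force: 0.0
```

Call:
{"fn": "drive_tool", "kwargs": {
  "motion": [
    [[0, 0, -5], [0, 0, 0]],
    [[0, 0, -15], [0, 0, 0]],
    [[0, 0, -25], [0, 0, 0]],
    [[0, 0, -30], [0, 0, 0]],
    [[0, 0, -30], [0, 0, 0]]
  ]
}}

```text
time_s: 12.25
position: [0.5687, 0.3028, 0.1371]
tcp_rot: [[-0.976, 0.218, 0.001], [0.218, 0.976, 0.0], [-0.001, 0.0, -1.0]]
force: [0.4, 0.8, 0.1]
opening: 0.7
grasp_force: 0.0
```

Call:
{"fn": "drive_tool", "kwargs": {
  "motion": [
    [[40, 0, -20], [0, 0, 0]],
    [[40, 0, -20], [0, 0, 0]],
    [[40, 0, 0], [0, 0, 0]],
    [[20, 40, 0], [0, 0, 0]],
    [[0, 45, 0], [0, 0, 0]]
  ]
}}

```text
time_s: 12.75
position: [0.4465, 0.416, 0.1767]
tcp_rot: [[-0.976, 0.218, -0.003], [0.218, 0.976, -0.001], [0.002, -0.002, -1.0]]
force: [2.7, 0.1, 0.2]
opening: 0.702
grasp_force: 0.0
```

Call:
{"fn": "drive_tool", "kwargs": {
  "motion": [
    [[0, 45, 0], [0, 0, 0]],
    [[0, 45, 0], [0, 0, 0]],
    [[0, 45, 0], [0, 0, 0]],
    [[0, 45, 0], [0, 0, 0]],
    [[0, 0, 0], [0, 0, 0]]
  ]
}}

```text
time_s: 13.25
position: [0.4901, 0.5977, 0.1758]
tcp_rot: [[-0.977, 0.214, 0.004], [0.214, 0.977, 0.005], [-0.002, 0.006, -1.0]]
force: [0.1, -0.8, -0.1]
opening: 0.7
grasp_force: 0.0
```

Run:
```python
from h import *
i=capture("top")[:,:,::-1];cv2.imwrite("pics/top3.png",i)
j=capture("side")[:,:,::-1]
a=cv2.resize(i[160:300,90:250],(390,341),interpolation=cv2.INTER_CUBIC);b=cv2.resize(j[130:270,260:420],(390,341),interpolation=cv2.INTER_CUBIC)
cv2.imwrite("pics/c3.png",np.hstack([a,b]))
h=cv2.cvtColor(i,cv2.COLOR_BGR2HSV)
try: print(rect("top",cv2.inRange(h,(0,120,170),(8,255,255)),(130,190,230,270),.068)[0])
except Exception as e: print(e)
```

```text
((566.8828125, 298.8147888183594), (17.786108016967773, 41.483585357666016), 77.09040069580078)
```

View pics/c3.png

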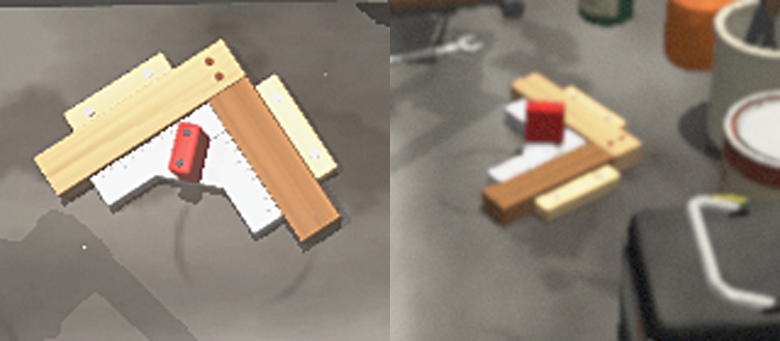

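The square lies flush against both rails, with the red grip axis at (567,299) against an expected (566,298), and the arm is clear.

```bash
python3 -c "from rig import *;print(hand_in())"
```

```text
the job is handed in; nothing more can be done
None
```

I pressed the red-gripped square into the frame corner (about 7 N on each rail), released it lying flush against both rails, left the blue gauge alone, and handed the job in at about 13 s; no verdict was returned.

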